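# Nest the seal-fitting sleeves on their cone stands

### The job

The two cone stands were put down on each other's mats: swap them, so that the large stand stands centred on the large round mat and the small stand on the small one. Then lift every tapered sleeve that hangs on the peg rack up and off its peg and nest it, knob up, over the cone stand of its own size (one over the other if there are several), lowering each gently until it just settles under its own weight: never press or drop it, or the tapers wedge. A loaded stand that gets knocked need not be centred again so long as it stands on its mat; leave the other things on the bench where they are.

Things in the scene. Friction and masses are not known exactly. Their poses are not given: they have to be found in the camera images.
- large_stand: Large cone stand, loose, dark steel, 0.55 kg: round foot 84 mm across and 10 mm high, cone up to 50 mm, grip knob 24 mm across up to 70 mm. Origin: centre of knob top, 70 mm above underside; z up. A large sleeve settles by its own weight, mouth 17 (+-3) mm above the underside, each further one 29 (+-3) mm above the last. It wedges under a push of about 15 N. Starts on the other stand's mat.
- small_stand: Small cone stand, loose, dark steel, 0.55 kg: round foot 62 mm across and 10 mm high, cone up to 50 mm, grip knob 18 mm across up to 70 mm. Origin: centre of knob top, 70 mm above underside; z up. A small sleeve settles by its own weight, mouth 17 (+-3) mm above the underside, each further one 29 (+-3) mm above the last. It wedges under a push of about 15 N. Starts on the other stand's mat.
- large_mat: Large round black rubber mat, 130 mm in diameter, 2 mm thick, fixed on the work surface. Origin: centre of the underside. The large stand belongs on it, at the centre. If the stand is knocked aside once sleeves are on it, it need not be centred again.
- small_mat: Small round black rubber mat, 110 mm in diameter, 2 mm thick, fixed on the work surface. Origin: centre of the underside. The small stand belongs on it, at the centre. If the stand is knocked aside once sleeves are on it, it need not be centred again.
- peg_rack: Fixed peg rack: grey base plate 130 x 260 x 12 mm (x by y) with five upright steel posts 18 mm in diameter, three in the back row at x = 37.5, y = -90, 0, 90 mm and two in the front row at x = -37.5, y = -45, 45 mm; their flat ends are 130 mm above the work surface. Origin: centre of its underside. Which sleeve hangs on which post varies; some posts are empty.
- large_sleeve_1: Large tapered aluminium sleeve: hollow, mouth down, flat closed top with round knob. Skirt 60 mm high, outer diameter 66 (mouth) to 49.2 mm (top), wall 4.2 mm; inside top 55 mm above mouth; knob 24 mm across, 20 mm high; 90 g. Origin: centre of mouth; z up through knob. Hangs on a rack post with its mouth 75 mm over the work surface; rises 60 mm to come clear. If absent, its pose is None at first.
- large_sleeve_2: Large tapered aluminium sleeve: hollow, mouth down, flat closed top with round knob. Skirt 60 mm high, outer diameter 66 (mouth) to 49.2 mm (top), wall 4.2 mm; inside top 55 mm above mouth; knob 24 mm across, 20 mm high; 90 g. Origin: centre of mouth; z up through knob. Hangs on a rack post with its mouth 75 mm over the work surface; rises 60 mm to come clear. If absent, its pose is None at first.
- small_sleeve_1: Small tapered aluminium sleeve: hollow, mouth down, flat closed top with round knob. Skirt 60 mm high, outer diameter 48 (mouth) to 31.2 mm (top), wall 4.2 mm; inside top 55 mm above mouth; knob 18 mm across, 20 mm high; 90 g. Origin: centre of mouth; z up through knob. Hangs on a rack post with its mouth 75 mm over the work surface; rises 60 mm to come clear. If absent, its pose is None at first.
- small_sleeve_2: Small tapered aluminium sleeve: hollow, mouth down, flat closed top with round knob. Skirt 60 mm high, outer diameter 48 (mouth) to 31.2 mm (top), wall 4.2 mm; inside top 55 mm above mouth; knob 18 mm across, 20 mm high; 90 g. Origin: centre of mouth; z up through knob. Hangs on a rack post with its mouth 75 mm over the work surface; rises 60 mm to come clear. If absent, its pose is None at first.
- small_sleeve_3: Small tapered aluminium sleeve: hollow, mouth down, flat closed top with round knob. Skirt 60 mm high, outer diameter 48 (mouth) to 31.2 mm (top), wall 4.2 mm; inside top 55 mm above mouth; knob 18 mm across, 20 mm high; 90 g. Origin: centre of mouth; z up through knob. Hangs on a rack post with its mouth 75 mm over the work surface; rises 60 mm to come clear. If absent, its pose is None at first.
- brass_nipple: Bystander: brass double nipple lying on its side, 40 x 26 x 23 mm. Origin: centre of the underside.
- union_nut: Bystander: chrome hexagonal union nut lying flat, 29 x 32 x 12 mm. Origin: centre of the underside.
There are look-alikes about, which are no part of the job. What is shaped like the small_sleeve_2 but purple or yellow is not meant.

How it is judged:
By the outcome, as a careful person would: the job done as asked, in the order asked, and still so for the second after the job is handed in, with the robot touching nothing.
Of large_sleeve_1, large_sleeve_2, small_sleeve_1, small_sleeve_2, small_sleeve_3 only 3 to 5 are there at a start; the rules pass over those that are not, and their reading is None.
At some moment in a run one of large_stand, small_stand may be knocked a few centimetres aside while the robot is not near it.
It also fails if it takes over 210 s, if anything falls off the work surface, if the arm or the gripper's body presses on something with over 40 N, if the wrist force passes 120 N, or if a joint passes its speed limit or range.

### The arm

A 6-joint arm with a two-finger parallel gripper is mounted at the origin on a cart in front of the work surface, level with it; the furniture and walls round the work are solid. World frame = base frame: x ahead of the robot, y to its left, z up, the work surface at z = 0. Lengths are in m, angles in rad, forces in N, time in s.
With the tool pointing down it reaches from about 0.275 to 0.75 m from the base axis. Payload 10.2 kg.
Tool frame: the origin (TCP) lies at the very end of the fingers, on their centre line; the grasp point (between the pads) lies 19 mm behind it; y points along the fingers, x is the direction in which the jaws open and shut, and the axes are right-handed (so a half turn about y gives the same grasp; the last joint's range is limited). The gripper opens to 88 mm and grips with 3 to 60 N. Pads are 18 mm wide; open, the fingers measure 123 mm over their backs; the gripper's body (75 mm by 187 mm) begins 45 mm behind the grasp point.
Start: joints at [1.098, 0.313, 1.498, -0, 1.331, -0.223], TCP at [0.13, 0.509, 0.239] pointing down, gripper open.
Joint ranges: [-2.94, 2.94], [-0.97, 2.17], [0.19, 2.56], [-1.23, 4.37], [0.02, 3.11], [-2.88, 2.88]. Speed limits (rad/s): [2.39, 2.39, 3.01, 3.14, 3.14, 3.14].

### API

Orientations are given as a rotation vector (axis times angle).
In Python, from plant import * gives the robot as it stands. The module is installed in compiled form; this text tells all that it offers. Calls block until the motion is done:
- movep(position, orientation): joint-space move of the TCP to a pose.
- move_straight(position, velocity=0.15, ori=None, guard=None): straight line of the TCP; ori=None keeps the orientation; velocity is the mean speed in m/s. With guard (N) it stops when the force on the tool has changed by that much, and returns True; else False.
- goto_joints(angles): joint-space move.
- open_jaws() and gripper_close(grasp_force=None): open the fingers fully, or close them until they stop; grasp_force is the grip in N (None keeps the last).
- dwell(seconds).
- ik(position, orientation): joint angles nearest the present ones, or None.
- sense(): the state.
- get_image(name): name is "scene" or "top"; returns (picture, depth): 480x640x3 uint8, red, green, blue; 480x640 float32, m along the optical axis (not along the pixel's ray), 0 where there is no reading.
- camera_info(name): a dict with "intrinsics" (3x3 intrinsics, pixels), "world_from_camera" (4x4, takes a point from camera to world coordinates). Camera axes: x right, y down, z forward; pixel columns grow to the right and rows downward; lengths in m; the calibration is good to about 2 mm. A picture is of the moment at which its call begins. camera_info takes no time and is no camera call.
A pose or a line that the arm cannot do raises Unreachable and nothing moves.
- finish_job(): hands the job in, once; it reports no verdict.
The state is a dict: "time": time; "qpos": joint angles; "dq": joint speeds; "joint_torque": joint torques, N m; "tcp_pos": TCP position; "orientation": TCP orientation; "force": force on the tool from outside, world axes, zero at the start; "torque": the same for the moment, N m; "finger_gap": opening from 0.0 (shut) to 1.0 (fully open).
Only numpy, scipy, OpenCV 4.12 (cv2) and the standard library are available. Lean on these libraries where they do the work, as an engineer would, in place of code of your own. Each camera call takes 0.05 s, during which the arm holds its last target.

## Working session

There is one attempt and no reset: what is moved stays moved. The work goes in short steps, each a Python script; the robot and the scene stay as the last script left them, time stands still between calls to the robot, and variables do not carry over. Pictures are saved under pics/ and viewed, and the job is handed in when it is done.

```bash
mkdir -p pics
cat > h.py <<'E'
from plant import *
import numpy as np, cv2
def snap(n,f):
    im,d=get_image(n); cv2.imwrite(f'pics/{f}.png',im[:,:,::-1]); np.save(f'pics/{f}.npy',d); return im,d
def px2w(n,u,v,z):
    c=camera_info(n);K=c["intrinsics"];T=c["world_from_camera"]
    r=T[:3,:3]@np.linalg.inv(K)@np.array([u,v,1.]);o=T[:3,3]
    return o+r*(z-o[2])/r[2]
def cloud(n,d):
    c=camera_info(n);K=c["intrinsics"];T=c["world_from_camera"]
    v,u=np.mgrid[:480,:640]
    p=np.stack([(u-K[0,2])/K[0,0]*d,(v-K[1,2])/K[1,1]*d,d],-1)
    return p@T[:3,:3].T+T[:3,3]
E
python3 - <<'E'
from h import *
for n in("scene","top"):
    snap(n,n+"0"); c=camera_info(n); print(c["intrinsics"].round(1).tolist(),c["world_from_camera"].round(3).tolist())
s=sense();print(s["time"],s["orientation"],s["force"])
E
```

```text
[[512.6, 0.0, 317.6], [0.0, 512.6, 234.9], [0.0, 0.0, 1.0]] [[0.899, -0.273, 0.343, 0.117], [-0.438, -0.53, 0.726, -0.954], [-0.016, -0.803, -0.596, 0.857], [0.0, 0.0, 0.0, 1.0]]
[[552.1, 0.0, 322.9], [0.0, 552.1, 242.9], [0.0, 0.0, 1.0]] [[0.021, -0.997, 0.075, 0.432], [-1.0, -0.021, 0.001, 0.019], [0.001, -0.075, -0.997, 1.562], [0.0, 0.0, 0.0, 1.0]]
0.1 [-1.31758692 -1.02253586  1.02413716] [-0.30221128  0.76428517 -0.39435809]
```

View pics/scene0.png

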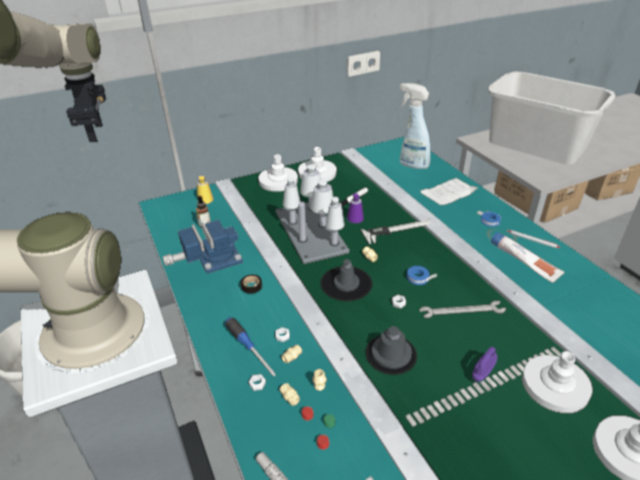

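View pics/top0.png

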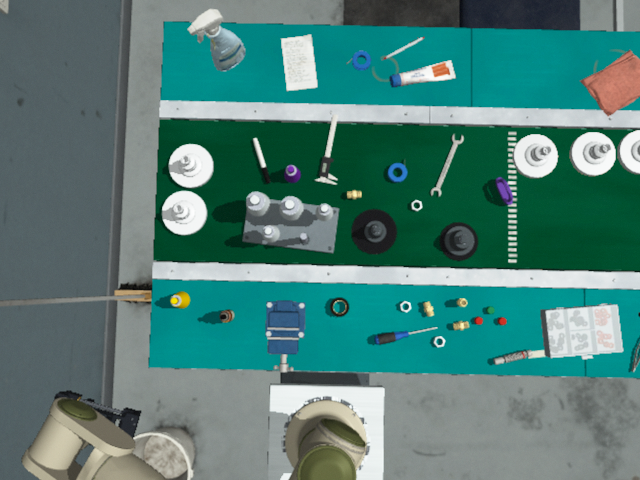

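Run:
```python
import cv2
a=cv2.imread('pics/top0.png');b=cv2.imread('pics/scene0.png')
cv2.imwrite('pics/c1.png',cv2.resize(a[180:270,230:490],None,fx=3,fy=3,interpolation=2))
cv2.imwrite('pics/c2.png',cv2.resize(b[140:380,230:440],None,fx=2.5,fy=2.5,interpolation=2))
```

```text
(no output)
```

View pics/c1.png

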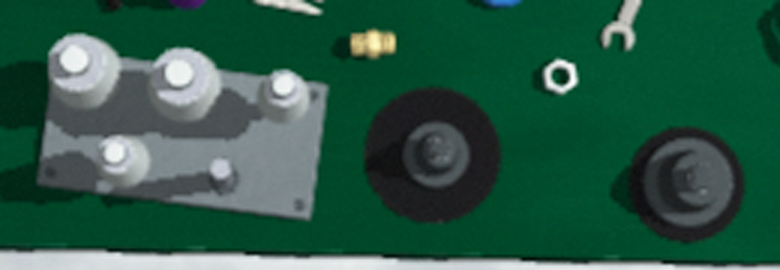

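View pics/c2.png

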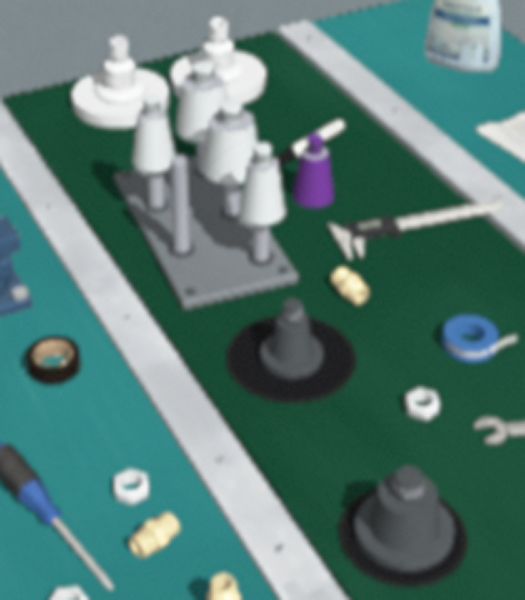

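Run:
```python
from h import *
d=np.load('pics/top0.npy');P=cloud('top',d)
# height clusters over region
roi=P[180:275,230:490]; 
print((roi[...,2].min(),roi[...,2].max()))
m=(roi[...,2]>0.045)
n,l,st,ce=cv2.connectedComponentsWithStats(m.astype(np.uint8))
for i in range(1,n):
    q=roi[l==i]
    if len(q)<8: continue
    t=q[q[:,2]>q[:,2].max()-0.008]
    print(ce[i]+[230,180],len(q),q.mean(0).round(3),'top',t.mean(0).round(4),len(t),q[:,2].max().round(3))
```

```text
(np.float64(-0.814036771380706), np.float64(1.5619377694991614))
[257.13721414 202.96673597] 481 [0.641 0.195 0.125] top [0.6461 0.1993 0.1562] 44 0.161
[290.44849785 207.57081545] 466 [0.63  0.107 0.132] top [0.432  0.0194 1.5619] 2 1.562
[323.43548387 211.65725806] 248 [0.622 0.021 0.12 ] top [0.6275 0.0201 0.1562] 24 0.161
[270.04938272 232.95061728] 243 [0.563 0.159 0.122] top [0.5679 0.1631 0.1566] 24 0.162
[375.57943925 229.47663551] 107 [ 0.583 -0.122  0.072] top [0.432  0.0194 1.5619] 1 1.562
[461.92692308 238.88076923] 260 [ 0.562 -0.354  0.08 ] top [0.432  0.0194 1.5619] 4 1.562
[303.07692308 236.65384615] 52 [0.556 0.073 0.115] top [0.5578 0.0736 0.1318] 19 0.137
```

Run:
```python
import cv2
a=cv2.imread('pics/top0.png');b=cv2.imread('pics/scene0.png')
def crop(im,u,v,w,h,s): return cv2.resize(im[v:v+h,u:u+w],None,fx=s,fy=s,interpolation=cv2.INTER_CUBIC)
cv2.imwrite('pics/d1.png',crop(a,240,185,100,64,8))
x=cv2.convertScaleAbs(a,alpha=2.0,beta=10)
cv2.imwrite('pics/d2.png',cv2.hconcat([crop(x,350,205,50,50,8),crop(x,435,215,50,50,8)]))
y=cv2.convertScaleAbs(b,alpha=2.0,beta=10)
cv2.imwrite('pics/d3.png',cv2.hconcat([crop(y,315,250,65,60,6),crop(y,360,315,65,60,6)]))
cv2.imwrite('pics/d4.png',crop(b,275,150,80,75,8))
```

```text
(no output)
```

View pics/d1.png

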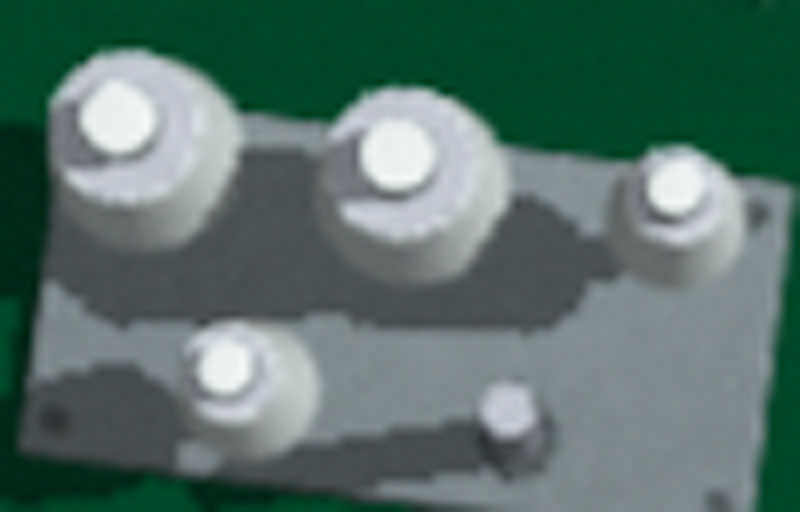

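View pics/d2.png

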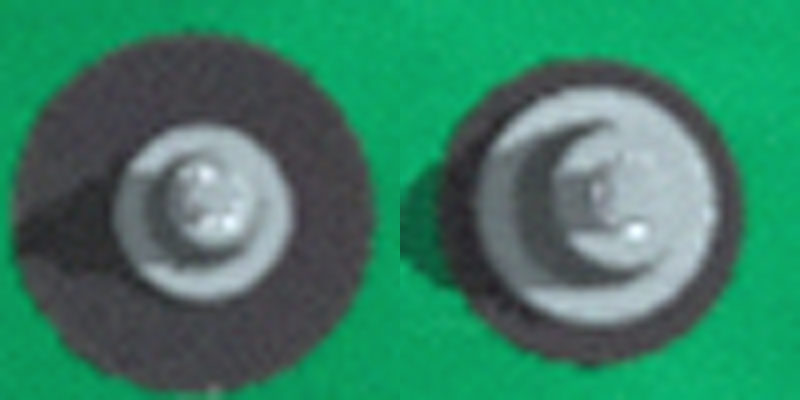

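View pics/d3.png

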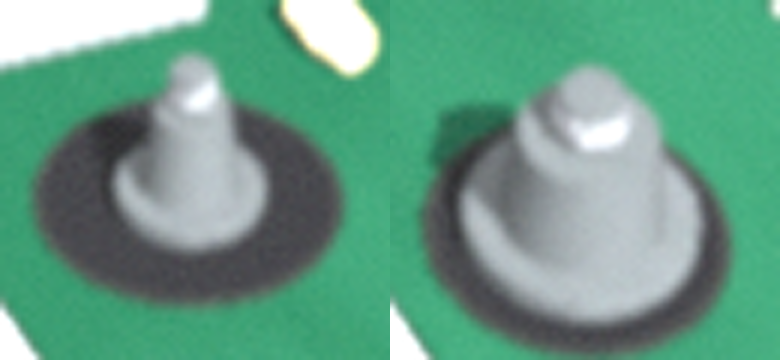

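View pics/d4.png

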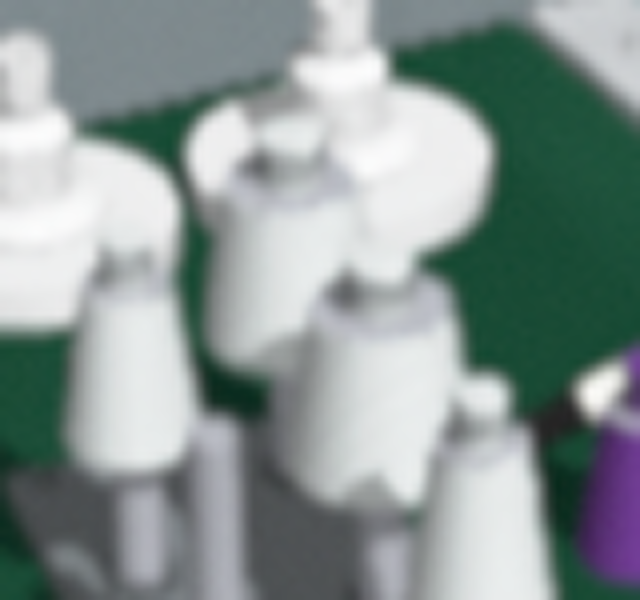

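Run:
```python
from h import *
f=lambda u0,v0,x,y,z,s=8:px2w('top',u0+(x+.5)/s-.5,v0+(y+.5)/s-.5,z).round(4)
for n,x,y,z in[('L1',117,117,.155),('L2',397,155,.155),('S1',676,187,.155),('S2',224,369,.155),('post',509,410,.13)]: print(n,f(240,185,x,y,z))
print('lmat',f(350,205,193,212,.002),'smallfoot',f(350,205,203,212,.012),'knob',f(350,205,206,198,.072))
print('smat',f(435,215,191,211,.002),'largefoot',f(435,215,196.5,205,.012))
# rack fit
L=np.array([[37.5,90],[37.5,0],[37.5,-90],[-37.5,45],[-37.5,-45]])/1e3
W=np.array([f(240,185,x,y,z)[:2] for x,y,z in[(117,117,.155),(397,155,.155),(676,187,.155),(224,369,.155),(509,410,.13)]])
a=L-L.mean(0);b=W-W.mean(0);U,S,V=np.linalg.svd(a.T@b);R=(U@V).T
print(np.degrees(np.arctan2(R[1,0],R[0,0])),((b-a@R.T)*1e3).round(1), (R@(-L.mean(0))+W.mean(0)).round(4))
# scene check of mats & knobs (scale 6)
g=lambda u0,v0,x,y,z,s:px2w('scene',u0+(x+.5)/s-.5,v0+(y+.5)/s-.5,z).round(4)
print('scene smallknob',g(315,250,192,70,.072,6),'largeknob',g(360,315,590-390,90,.072,6))
s=sense();print(np.round(s['force'],2),s['finger_gap'])
from scipy.spatial.transform import Rotation as Ro
M=lambda a:Ro.from_matrix(np.array([[np.cos(a),0,-np.sin(a)],[np.sin(a),0,np.cos(a)],[0,-1,0]]))
print(Ro.from_rotvec(s['orientation']).as_matrix().round(2).tolist(), np.linalg.det(M(.3).as_matrix()))
for p in([.65,.2,.25],[.58,-.12,.15],[.56,-.354,.15]):
  for a in(0,np.pi/2,np.pi,-np.pi/2):
    q=ik(p,M(a).as_rotvec()); print(p,round(a,2),None if q is None else np.round(q,2))
```

```text
L1 [0.6463 0.1992 0.155 ]
L2 [0.636 0.109 0.155]
S1 [0.6275 0.0192 0.155 ]
S2 [0.5658 0.1625 0.155 ]
post [0.5567 0.072  0.13  ]
lmat [ 0.5857 -0.1231  0.002 ] smallfoot [ 0.5848 -0.1257  0.012 ] knob [ 0.5837 -0.121   0.072 ]
smat [ 0.5628 -0.3637  0.002 ] largefoot [ 0.5641 -0.3632  0.012 ]
-5.975930985983412 [[ 0.6  0.4]
 [-0.3 -0.3]
 [ 0.6 -0.5]
 [-0.6  0.7]
 [-0.3 -0.3]] [0.599  0.1132]
scene smallknob [ 0.5845 -0.1255  0.072 ] largeknob [ 0.5637 -0.3618  0.072 ]
[-0.3   0.76 -0.39] 1.0000756573208391
[[0.25, -0.0, -0.97], [0.97, -0.0, 0.25], [-0.0, -1.0, 0.0]] 0.9999999999999999
[0.65, 0.2, 0.25] 0 [0.13 0.67 0.92 0.   1.55 0.13]
[0.65, 0.2, 0.25] 1.57 [ 0.13  0.67  0.92  0.    1.55 -1.44]
[0.65, 0.2, 0.25] 3.14 None
[0.65, 0.2, 0.25] -1.57 [0.13 0.67 0.92 0.   1.55 1.7 ]
[0.58, -0.12, 0.15] 0 [-0.4   0.54  1.41  0.    1.2  -0.4 ]
[0.58, -0.12, 0.15] 1.57 [-0.4   0.54  1.41  0.    1.2  -1.97]
[0.58, -0.12, 0.15] 3.14 [-0.4   0.54  1.41 -0.    1.2   2.74]
[0.58, -0.12, 0.15] -1.57 [-0.4   0.54  1.41  0.    1.2   1.17]
[0.56, -0.354, 0.15] 0 [-0.74  0.69  1.15  0.    1.3  -0.74]
[0.56, -0.354, 0.15] 1.57 [-0.74  0.69  1.15 -0.    1.3  -2.31]
[0.56, -0.354, 0.15] 3.14 [-0.74  0.69  1.15 -0.    1.3   2.4 ]
[0.56, -0.354, 0.15] -1.57 [-0.74  0.69  1.15  0.    1.3   0.83]
```

```bash
cat >> h.py <<'E'
from scipy.spatial.transform import Rotation as Ro
def M(a): return Ro.from_matrix(np.array([[np.cos(a),0,-np.sin(a)],[np.sin(a),0,np.cos(a)],[0,-1,0]])).as_rotvec()
AX,AY=0.0,-np.pi/2
def st(t=''):
    s=sense();print(t,'t%.1f'%s['time'],np.round(s['tcp_pos'],4),'gap %.1fmm'%(88*s['finger_gap']),'F',np.round(s['force'],2),flush=True);return s
def pick(x,y,z,up,f1=5,f2=25,double=True):
    """grip along y, then along x; ends gripping, knob centred on TCP"""
    if double:
        movep([x,y,z+up],M(AY)); move_straight([x,y,z],.15); gripper_close(f1); st('gripY'); open_jaws()
        move_straight([x,y,z+up],.2)
    movep([x,y,z+up],M(AX)); move_straight([x,y,z],.15); gripper_close(f2); return st('gripX')
E
python3 - <<'E'
from h import *
movep([.5848,-.1257,.15],M(AY)); st()
pick(.5848,-.1257,.057,.04)
a,_=snap('top','p1');snap('scene','p1s')
E
```

```text
t2.9 [ 0.5849 -0.125   0.1501] gap 88.2mm F [-0.09  0.2   0.05]
gripY t4.7 [ 0.5849 -0.1262  0.0571] gap 17.2mm F [-0.37 -2.62  0.77]
gripX t9.0 [ 0.5844 -0.1257  0.0569] gap 16.5mm F [-2.23  0.08  1.03]
```

View pics/p1s.png

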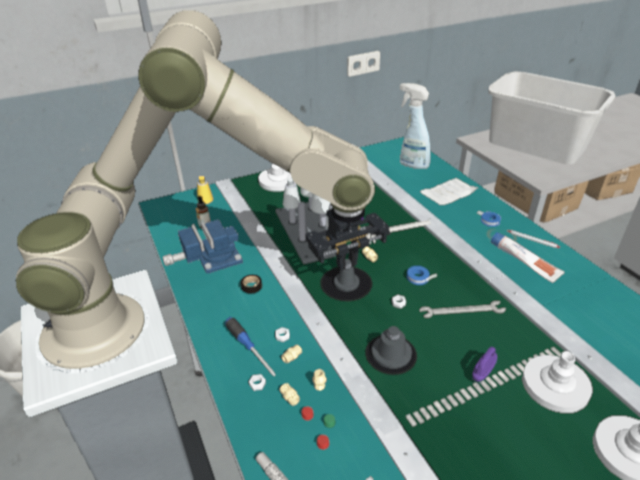

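```bash
cat >> h.py <<'E'
def place(x,y,z,up,guard=3,v=.02):
    """lower held thing to about z, slow guarded over the last 8 mm; open; rise"""
    movep([x,y,z+up],M(AX)); move_straight([x,y,z+.006],.12); dwell(.15); st('above')
    h=move_straight([x,y,z-.003],v,guard=guard); st('down %s'%h)
    open_jaws(); s=st('open'); move_straight([x,y,z+up],.2); return s
E
python3 - <<'E'
from h import *
move_straight([.5848,-.1257,.11],.15); st('lift')
place(.575,-.243,.055,.05)
pick(.5641,-.3627,.057,.05)
E
```

```text
lift t9.6 [ 0.5844 -0.1255  0.1089] gap 17.1mm F [-0.11  0.02 -6.11]
above t10.8 [ 0.5755 -0.2431  0.0621] gap 17.3mm F [-0.11 -0.31 -5.15]
down True t11.2 [ 0.575  -0.2431  0.0548] gap 16.8mm F [ 0.88 -0.69  4.93]
open t12.3 [ 0.5743 -0.2425  0.0534] gap 87.8mm F [-0.19  0.39  0.26]
gripY t15.5 [ 0.5643 -0.3633  0.0573] gap 23.6mm F [ 1.04 -4.01  0.69]
gripX t19.8 [ 0.5637 -0.3627  0.0569] gap 23.1mm F [-3.44 -0.35  0.3 ]
```

Run:
```python
from h import *
move_straight([.5641,-.3627,.11],.15); st('lift')
place(.585,-.1237,.057,.05)
pick(.5745,-.2428,.055,.05)
move_straight([.5745,-.2428,.11],.15)
place(.562,-.3643,.057,.05)
movep([.45,.05,.28],M(AX)); st()
snap('top','p2');snap('scene','p2s')
a=cv2.imread('pics/p2.png');x=cv2.convertScaleAbs(a,alpha=2.0,beta=10)
def crop(im,u,v,w,h,s): return cv2.resize(im[v:v+h,u:u+w],None,fx=s,fy=s,interpolation=cv2.INTER_CUBIC)
cv2.imwrite('pics/d5.png',cv2.hconcat([crop(x,350,205,50,50,8),crop(x,435,215,50,50,8)]))
```

```text
lift t20.3 [ 0.5638 -0.3623  0.1089] gap 22.9mm F [-0.79  0.65 -5.44]
above t21.9 [ 0.5855 -0.1241  0.0639] gap 0.4mm F [-0.15 -0.34  1.35]
down False t22.5 [ 0.585  -0.1237  0.054 ] gap 0.5mm F [ 0.47 -0.29 -0.2 ]
open t23.8 [ 0.585  -0.1237  0.054 ] gap 87.9mm F [0.07 0.59 0.22]
gripY t27.0 [ 0.5745 -0.2428  0.055 ] gap 17.6mm F [ 0.09  0.28 -0.27]
gripX t31.5 [ 0.5749 -0.2428  0.055 ] gap 17.1mm F [ 3.13 -0.28 -1.34]
above t33.2 [ 0.5622 -0.3644  0.0635] gap 16.9mm F [ 0.51  0.43 -5.97]
down True t33.5 [ 0.5622 -0.3639  0.0601] gap 17.0mm F [0.89 2.78 4.14]
open t34.6 [ 0.5615 -0.3637  0.0585] gap 88.0mm F [ 0.35 -0.93  0.17]
 t36.7 [0.4503 0.0494 0.2795] gap 88.0mm F [ 0.22 -0.    0.46]
```

View pics/p2.png

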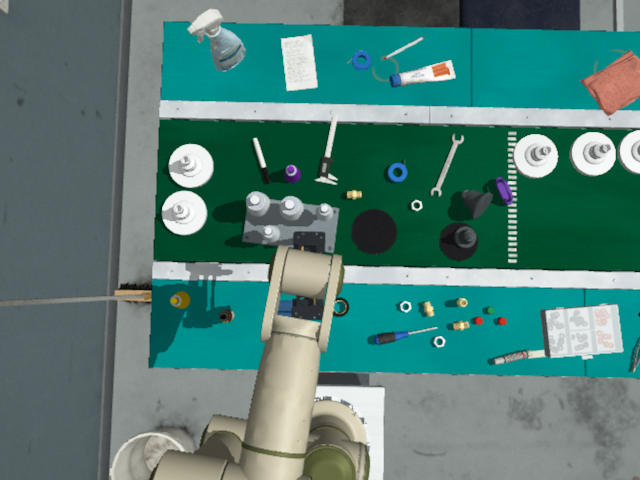

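View pics/d5.png

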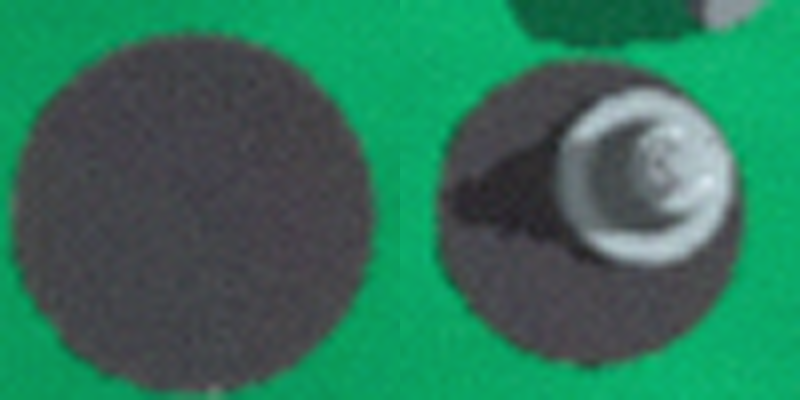

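Run:
```python
import cv2
a=cv2.imread('pics/p2.png');b=cv2.imread('pics/p2s.png')
def crop(im,u,v,w,h,s): return cv2.resize(cv2.convertScaleAbs(im,alpha=1.8,beta=10)[v:v+h,u:u+w],None,fx=s,fy=s,interpolation=cv2.INTER_CUBIC)
cv2.imwrite('pics/e1.png',crop(a,430,170,90,90,7))
cv2.imwrite('pics/e2.png',crop(b,360,290,160,110,5))
```

```text
(no output)
```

View pics/e1.png

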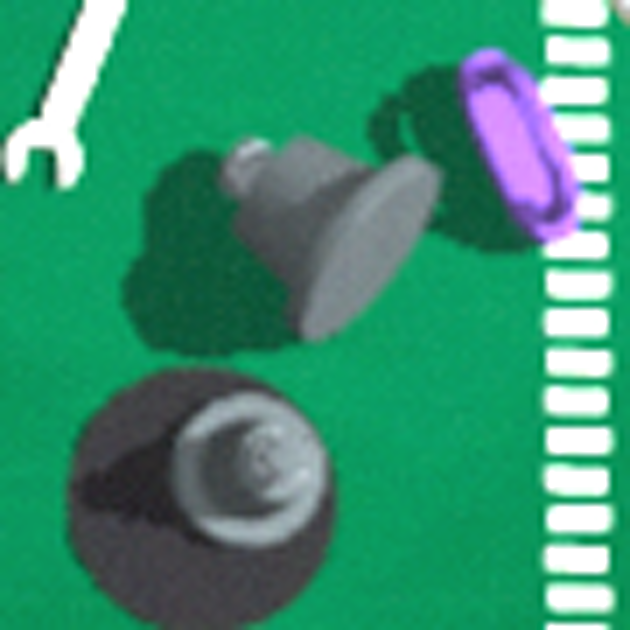

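View pics/e2.png

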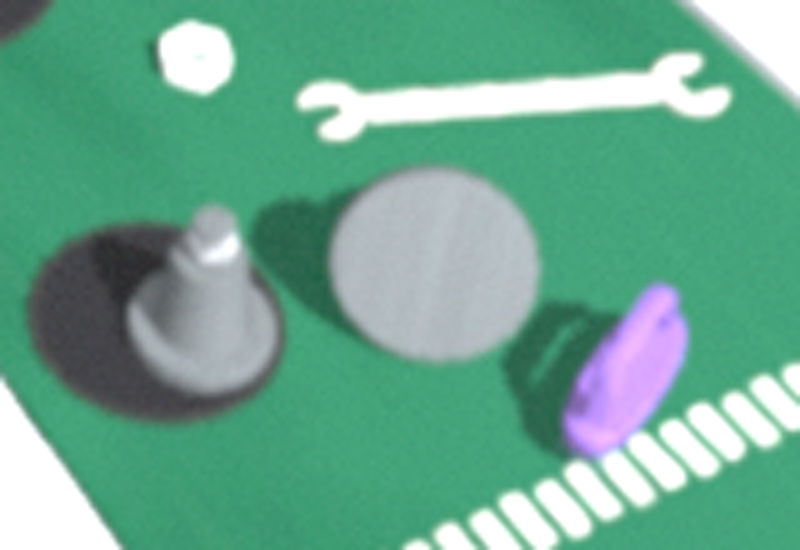

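Run:
```python
from h import *
d=np.load('pics/p2s.npy');P=cloud('scene',d)
# face pixels: circle centre in e2 (435,264)/5+(360,290), radius ~ 100/5
cu,cv=360+435/5,290+264/5
v,u=np.mgrid[:480,:640]
m=(((u-cu)/19)**2+((v-cv)/17)**2<1)
q=P[m]; c=np.median(q,0)
for _ in range(4):
    k=np.linalg.norm(q-c,axis=1)<.05; qq=q[k]; c0=qq.mean(0); n=np.linalg.svd(qq-c0)[2][2]
    r=(qq-c0)@n; q=qq[abs(r)<.004]
print(len(q),'centre',c0,'n',n,'rms',r.std(),'elev',np.degrees(np.arcsin(n[2])))
dt=np.load('pics/p2.npy');Q=cloud('top',dt)[185:222,455:500].reshape(-1,3);Q=Q[(Q[:,2]>.012)&(Q[:,2]<.1)]
a=n*np.sign(n@(Q.mean(0)-c0)); ax=(Q-c0)@a
print('a',a,len(Q),'axial range',np.percentile(ax,[1,50,99]))
for lo,hi in((.0,.012),(.015,.03),(.03,.048),(.052,.075)):
    k=(ax>lo)&(ax<hi); s=np.cross(a,[0,0,1]);s/=np.linalg.norm(s); l=(Q[k]-c0)@s
    print(lo,k.sum(),np.round([l.min(),l.max(),(l.min()+l.max())/2],4),Q[k].max(0).round(3))
print('knob P .062:',c0+a*.062)
# centre from ray on face circle centre
cam=camera_info('scene');T=cam['world_from_camera'];K=cam['intrinsics']
ray=T[:3,:3]@np.linalg.inv(K)@[360+434.5/5-.4,290+263.5/5-.4,1];o=T[:3,3]
print('ray centre',o+ray*((c0-o)@a)/(ray@a))
```

```text
980 centre [ 0.6590685  -0.42153864  0.04357576] n [ 0.59906412  0.69381839 -0.39967265] rms 0.0016527532425105731 elev -23.557715999505675
a [ 0.59906412  0.69381839 -0.39967265] 590 axial range [-0.00036024  0.00963017  0.06911169]
0.0 301 [-0.0439  0.0823  0.0192] [ 0.723 -0.384  0.087]
0.015 95 [-0.0299  0.0779  0.024 ] [ 0.723 -0.38   0.067]
0.03 116 [-0.0278  0.0244 -0.0017] [ 0.703 -0.368  0.058]
0.052 45 [-0.0136  0.0083 -0.0027] [ 0.708 -0.364  0.037]
knob P .062: [ 0.69621047 -0.3785219   0.01879606]
ray centre [ 0.65857878 -0.42062596  0.04442611]
```

```bash
cat >> h.py <<'E'
def frame(jaw,t):
    t=np.array(t,float)/np.linalg.norm(t); x=np.array(jaw,float); x-=t*(x@t); x/=np.linalg.norm(x)
    return Ro.from_matrix(np.stack([x,t,np.cross(x,t)],1)).as_rotvec()
E
python3 - <<'E'
from h import *
a=np.array([.599,.694,-.4]);a/=np.linalg.norm(a);h=a*[1,1,0];h/=np.linalg.norm(h);s=np.cross(h,[0,0,1.]);c0=np.array([.6588,-.421,.044])
print(h,s)
for off in(-.038,-.040):
  G=c0+.005*a+off*s
  for b in(0,10,25):
    t=-np.cos(np.radians(b))*np.array([0,0,1])-np.sin(np.radians(b))*h
    for sg in(1,-1):
      R=frame(sg*h,t)
      for up in(0.012,-.05):
        p=G+up*t; q=ik(p,R); print(off,b,sg,up,p.round(3),None if q is None else np.round(q,2))
P=np.array([.6945,-.377,.0145])
for tx in(0,.2,.4):
  t=np.array([.88*tx,-.478*tx,-1]);R=frame(-s,t);q=ik(P+.0085*t,R);print('knob',tx,None if q is None else np.round(q,2))
f=lambda x,y,z:px2w('top',435+(x+.5)/8-.5,215+(y+.5)/8-.5,z).round(4)
print('small foot',f(646-400,177,.012),'wrench end',px2w('top',436,193,0),'purple',px2w('top',505,190,.02),'nut',px2w('top',417,205,.01))
E
```

```text
[ 0.65339264  0.75701919 -0.        ] [ 0.75701919 -0.65339264  0.        ]
-0.038 0 1 0.012 [ 0.633 -0.393  0.03 ] [-0.71  1.    0.88  0.    1.26 -1.57]
-0.038 0 1 -0.05 [ 0.633 -0.393  0.092] [-0.71  0.94  0.84  0.    1.36 -1.57]
-0.038 0 -1 0.012 [ 0.633 -0.393  0.03 ] [-0.71  1.    0.88 -0.    1.26  1.57]
-0.038 0 -1 -0.05 [ 0.633 -0.393  0.092] [-0.71  0.94  0.84 -0.    1.36  1.57]
-0.038 10 1 0.012 [ 0.632 -0.394  0.03 ] [-0.66  1.03  0.85 -0.18  1.28 -1.46]
-0.038 10 1 -0.05 [ 0.639 -0.386  0.091] [-0.64  0.97  0.79 -0.18  1.4  -1.47]
-0.038 10 -1 0.012 [ 0.632 -0.394  0.03 ] [-0.66  1.03  0.85 -0.18  1.28  1.68]
-0.038 10 -1 -0.05 [ 0.639 -0.386  0.091] [-0.64  0.97  0.79 -0.18  1.4   1.67]
-0.038 25 1 0.012 [ 0.63  -0.397  0.031] [-0.58  1.08  0.77 -0.44  1.37 -1.33]
-0.038 25 1 -0.05 [ 0.647 -0.377  0.087] [-0.54  1.05  0.69 -0.43  1.48 -1.35]
-0.038 25 -1 0.012 [ 0.63  -0.397  0.031] [-0.58  1.08  0.77 -0.44  1.37  1.81]
-0.038 25 -1 -0.05 [ 0.647 -0.377  0.087] [-0.54  1.05  0.69 -0.43  1.48  1.8 ]
-0.04 0 1 0.012 [ 0.632 -0.391  0.03 ] [-0.71  1.    0.89  0.    1.25 -1.5
[... 376 characters left out ...]
18  1.39 -1.47]
-0.04 10 -1 0.012 [ 0.63  -0.393  0.03 ] [-0.66  1.02  0.86 -0.18  1.28  1.68]
-0.04 10 -1 -0.05 [ 0.637 -0.385  0.091] [-0.64  0.97  0.8  -0.18  1.39  1.67]
-0.04 25 1 0.012 [ 0.628 -0.395  0.031] [-0.58  1.08  0.79 -0.44  1.36 -1.32]
-0.04 25 1 -0.05 [ 0.645 -0.375  0.087] [-0.54  1.05  0.7  -0.43  1.48 -1.34]
-0.04 25 -1 0.012 [ 0.628 -0.395  0.031] [-0.58  1.08  0.79 -0.44  1.36  1.82]
-0.04 25 -1 -0.05 [ 0.645 -0.375  0.087] [-0.54  1.05  0.7  -0.43  1.48  1.8 ]
knob 0 None
knob 0.2 None
knob 0.4 None
small foot [ 0.5744 -0.3806  0.012 ] wrench end [ 0.69894872 -0.29965094  0.        ] purple [ 0.70827861 -0.49021674  0.02      ] nut [ 0.66174047 -0.24397498  0.01      ]
```

Run:
```python
from h import *
a=np.array([.599,.694,-.4]);a/=np.linalg.norm(a);h=a*[1,1,0];h/=np.linalg.norm(h);s=np.cross(h,[0,0,1.]);c0=np.array([.6588,-.421,.044])
G=c0+.005*a-.038*s
b=np.radians(25);t=-np.cos(b)*np.array([0,0,1])-np.sin(b)*h;R=frame(h,t)
movep(G-.07*t-.04*s,R)
move_straight(G-.07*t,.15);
print(move_straight(G+.012*t,.08,guard=6)); st()
gripper_close(30); st('grip')
snap('scene','f1s')
b=cv2.imread('pics/f1s.png');cv2.imwrite('pics/f1c.png',cv2.resize(b[200:400,280:540],None,fx=3,fy=3,interpolation=2))
```

```text
False
 t40.1 [ 0.6301 -0.3965  0.0318] gap 87.9mm F [-0.1  -0.03 -1.15]
grip t41.3 [ 0.6296 -0.3969  0.0315] gap 9.8mm F [-1.27 -0.98  2.26]
```

View pics/f1c.png

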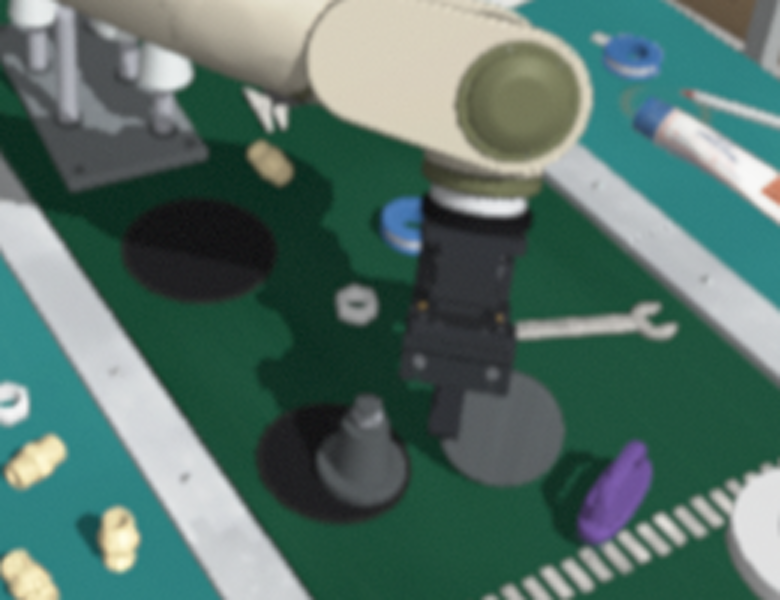

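Run:
```python
from h import *
s=sense();p=np.array(s['tcp_pos'])
move_straight(p+[-.01,.008,.09],.06); st('lift')
snap('scene','f2s')
b=cv2.imread('pics/f2s.png');cv2.imwrite('pics/f2c.png',cv2.resize(b[200:400,280:540],None,fx=3,fy=3,interpolation=2))
```

```text
lift t43.0 [ 0.6195 -0.3888  0.121 ] gap 9.4mm F [ 0.34 -0.04 -4.84]
```

View pics/f2c.png

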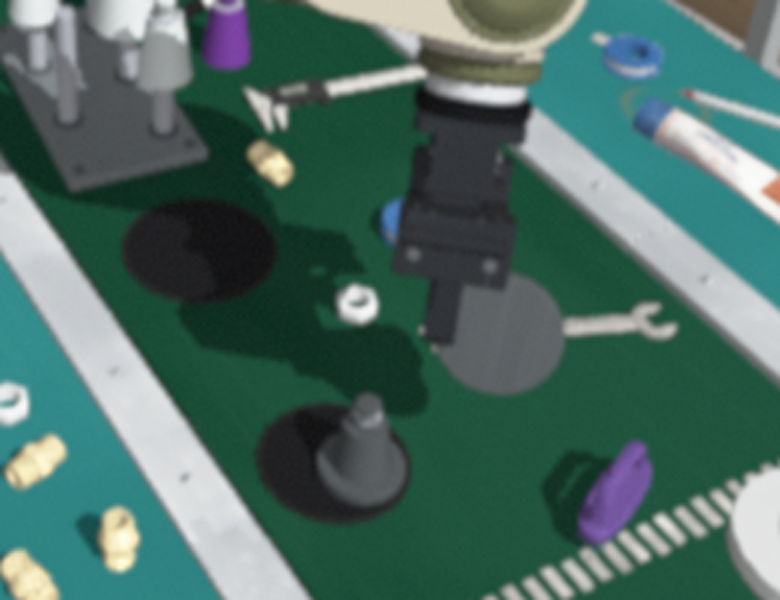

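Run:
```python
from h import *
gripper_close(50)
h=np.array([0,1.,0]);b=np.radians(25);t=-np.cos(b)*np.array([0,0,1])-np.sin(b)*h;R=frame(h,t)
p=np.array(sense()['tcp_pos'])
move_straight(p+[0,0,.02],.08)
move_straight([.53,-.184,.14],.1,ori=R); st('carried')
snap('scene','f3s')
move_straight([.53,-.184,.06],.1)
print(move_straight([.53,-.184,.038],.02,guard=3)); st('down')
snap('scene','f4s')
b=cv2.imread('pics/f4s.png');cv2.imwrite('pics/f4c.png',cv2.resize(b[200:400,280:540],None,fx=3,fy=3,interpolation=2))
```

```text
carried t46.0 [ 0.5301 -0.1843  0.14  ] gap 9.5mm F [ 0.26  0.19 -5.76]
False
down t48.3 [ 0.5301 -0.184   0.0381] gap 9.4mm F [ 0.1  -0.01 -5.32]
```

View pics/f4c.png

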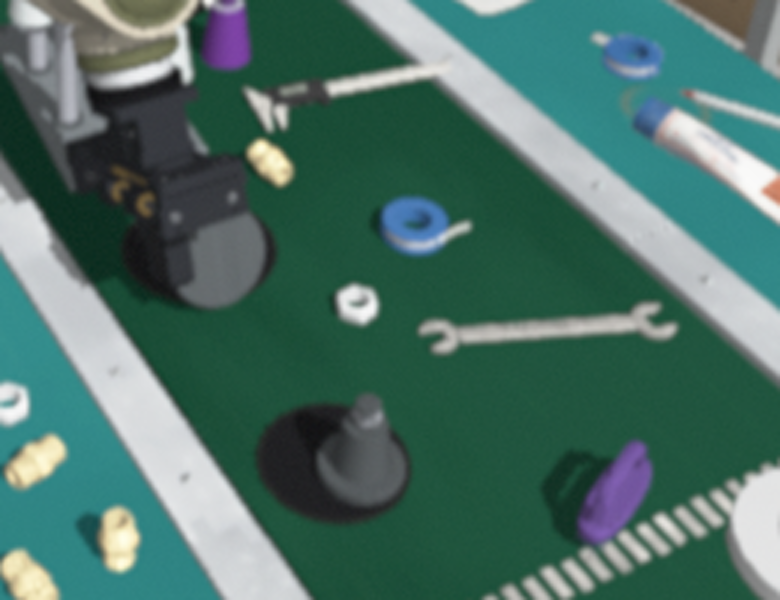

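Run:
```python
from h import *
print(move_straight([.53,-.184,.022],.015,guard=3)); s=st('down')
open_jaws(); st()
p=np.array(s['tcp_pos']);t=np.array([0,-np.sin(.436),-np.cos(.436)])
move_straight(p-.08*t+[-.0,0,0],.15)
movep([.42,-.05,.25],M(AX))
snap('scene','f5s');snap('top','f5')
d=np.load('pics/f5.npy');Q=cloud('top',d)
b=cv2.imread('pics/f5s.png');c=cv2.imread('pics/f5.png')
A=cv2.resize(b[230:330,290:390],None,fx=4,fy=4,interpolation=2);B=cv2.resize(c[190:265,340:440],None,fx=4,fy=4,interpolation=2)
B=cv2.copyMakeBorder(B,0,100,0,0,cv2.BORDER_CONSTANT)
cv2.imwrite('pics/f5c.png',cv2.convertScaleAbs(cv2.hconcat([A,B]),alpha=1.8))
```

```text
True
down t48.8 [ 0.5296 -0.1841  0.0334] gap 9.5mm F [-1.72 -0.25  2.3 ]
 t50.0 [ 0.529  -0.1837  0.0327] gap 88.1mm F [ 0.41 -0.57 -0.13]
```

View pics/f5c.png

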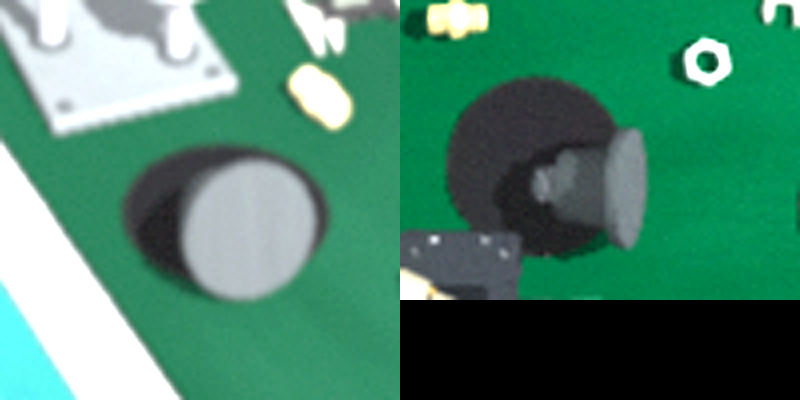

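Run:
```python
from h import *
d=np.load('pics/f5s.npy');P=cloud('scene',d)
cu,cv=290+250/4,230+229/4
v,u=np.mgrid[:480,:640]
q=P[((u-cu)/13)**2+((v-cv)/14)**2<1]; c=np.median(q,0)
for _ in range(4):
    qq=q[np.linalg.norm(q-c,axis=1)<.05]; c0=qq.mean(0); n=np.linalg.svd(qq-c0)[2][2]
    r=(qq-c0)@n; q=qq[abs(r)<.004]
a=n*np.sign(n[1])
cam=camera_info('scene');T=cam['world_from_camera'];K=cam['intrinsics']
ray=T[:3,:3]@np.linalg.inv(K)@[290+250/4-.4,230+229/4-.4,1];o=T[:3,3]
C=o+ray*((c0-o)@a)/(ray@a)
print(len(q),'c',C.round(4),'a',a.round(3),'P62',(C+.062*a).round(4), 'end70',(C+.07*a).round(4))
print('knob top px',px2w('top',375.3,235.8,.02).round(4))
Q=cloud('top',np.load('pics/f5.npy'))[220:262,362:404].reshape(-1,3);Q=Q[(Q[:,2]>.012)&(Q[:,2]<.1)]
ax=(Q-C)@a;s=np.cross(a,[0,0,1]);s/=np.linalg.norm(s);l=(Q-C)@s
for lo,hi in((0,.012),(.03,.048),(.053,.07)):
    k=(ax>lo)&(ax<hi)&(abs(l)<.05);print(k.sum(),np.percentile(l[k],[3,97]).round(4),Q[k][:,2].max().round(3))
print(s)
```

```text
543 c [ 0.5671 -0.1852  0.045 ] a [ 0.05   0.931 -0.361] P62 [ 0.5702 -0.1275  0.0226] end70 [ 0.5706 -0.12    0.0197]
knob top px [ 0.5707 -0.1261  0.02  ]
253 [-0.0362  0.0386] 0.083
114 [-0.0226  0.0246] 0.06
43 [-0.0091  0.0136] 0.036
[ 0.99855753 -0.05369236  0.        ]
```

Run:
```python
from h import *
R=M(-.054);h=np.array([.0537,.9986,0])
P0=np.array([.5715,-.1275,0]); off=-.0085
movep([.5715,-.1275,.10],R)
move_straight([.5715,-.1275,.03],.12)
print(move_straight([.5715,-.1275,.017+off],.04,guard=5)); st('at')
gripper_close(12); st('grip')
def W(th):
    th=np.radians(th);c,s=np.cos(th),np.sin(th)
    if th>np.pi/2: S,z=-.0650+(-.042*c+.052*s),.042*s+.052*c
    else: S,z=-.0750+(-.042*c+.062*s),.042*s+.062*c
    p=P0+h*S;p[2]=z+off; return p
for th in range(108,55,-9):
    move_straight(W(th),.05); s=st(str(th))
    if np.linalg.norm(s['force'])>20: break
snap('scene','g1s')
b=cv2.imread('pics/g1s.png');cv2.imwrite('pics/g1c.png',cv2.resize(b[180:360,260:460],None,fx=3,fy=3,interpolation=2))
```

```text
False
at t54.2 [ 0.5716 -0.1275  0.0085] gap 87.6mm F [ 0.25  0.57 -0.06]
grip t55.2 [ 0.5715 -0.1274  0.0085] gap 23.2mm F [-0.95  2.07  0.74]
108 t55.5 [ 0.5713 -0.1302  0.0155] gap 23.2mm F [-0.04  1.32 -1.27]
99 t55.9 [ 0.5712 -0.135   0.0252] gap 23.2mm F [-0.74 -0.82 -2.11]
90 t56.2 [ 0.5709 -0.1408  0.0338] gap 23.2mm F [-0.88 -0.87 -2.26]
81 t56.6 [ 0.5705 -0.148   0.043 ] gap 23.6mm F [-0.82 -0.25 -2.05]
72 t57.0 [ 0.57   -0.1568  0.0508] gap 23.6mm F [-0.01 -0.23 -1.72]
63 t57.4 [ 0.5695 -0.1666  0.0573] gap 23.6mm F [ 0.42 -0.72 -1.43]
```

View pics/g1c.png

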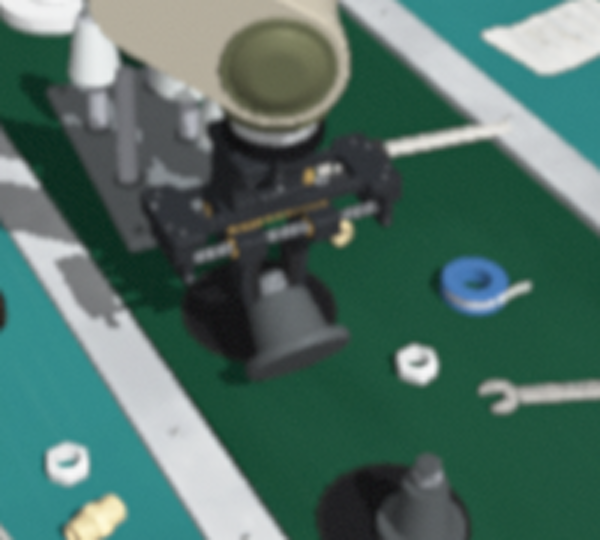

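Run:
```python
from h import *
h=np.array([.0537,.9986,0]);P0=np.array([.5715,-.1275,0]); off=-.0085
def W(th):
    th=np.radians(th);c,s=np.cos(th),np.sin(th)
    S,z=-.0750+(-.042*c+.062*s),.042*s+.062*c
    p=P0+h*S;p[2]=z+off; return p
for th in (54,45,36,27,18,9,3):
    move_straight(W(th),.05); s=st(str(th))
    if np.linalg.norm(s['force'])>20: break
snap('scene','g2s')
b=cv2.imread('pics/g2s.png');cv2.imwrite('pics/g2c.png',cv2.resize(b[180:360,260:460],None,fx=3,fy=3,interpolation=2))
```

```text
54 t57.8 [ 0.5689 -0.1773  0.0621] gap 23.3mm F [-0.14 -1.66 -2.58]
45 t58.2 [ 0.5682 -0.1887  0.0651] gap 23.4mm F [-0.15 -1.15 -1.99]
36 t58.6 [ 0.5674 -0.2     0.0661] gap 23.7mm F [-0.5  -0.1  -4.86]
27 t59.0 [ 0.5669 -0.212   0.0657] gap 23.3mm F [ 0.57 -0.46 -6.13]
18 t59.4 [ 0.5663 -0.2234  0.0633] gap 23.4mm F [ 0.02  0.66 -6.13]
9 t59.7 [ 0.5658 -0.2346  0.0594] gap 23.1mm F [-0.07 -0.82 -3.35]
3 t60.0 [ 0.5655 -0.2416  0.0558] gap 23.8mm F [ 0.1  -0.91 -0.21]
```

View pics/g2c.png

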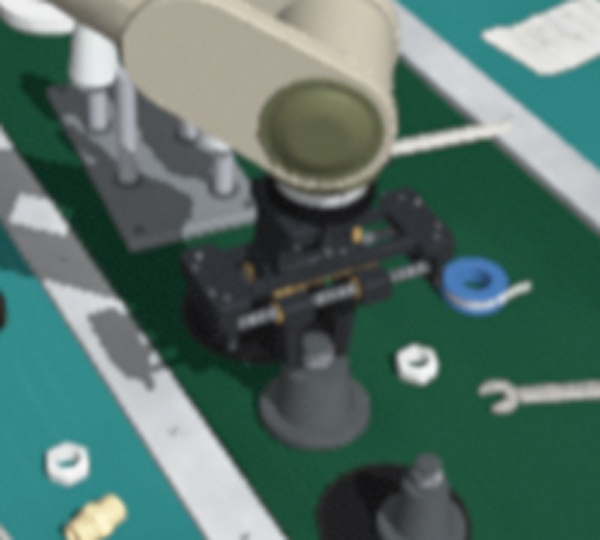

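Run:
```python
from h import *
open_jaws(); x,y=np.array(sense()['tcp_pos'])[:2]
move_straight([x,y,.09],.2)
pick(.5655,-.243,.053,.04,f2=50)
move_straight([.5655,-.243,.09],.12); st('lift')
move_straight([.585,-.1237,.08],.15); st('over')
place(.585,-.1237,.055,.025)
s=sense(); p=s['tcp_pos']; move_straight([p[0],p[1],.13],.2)
movep([.45,.05,.28],M(AX))
snap('top','k1');snap('scene','k1s')
a=cv2.imread('pics/k1.png');x=cv2.convertScaleAbs(a,alpha=2.0,beta=10)
def crop(im,u,v,w,h,s): return cv2.resize(im[v:v+h,u:u+w],None,fx=s,fy=s,interpolation=cv2.INTER_CUBIC)
cv2.imwrite('pics/k1c.png',cv2.hconcat([crop(x,350,205,50,50,8),crop(x,435,215,50,50,8)]))
```

```text
gripY t64.2 [ 0.5656 -0.2433  0.0532] gap 24.1mm F [ 0.65 -3.55  0.99]
gripX t68.4 [ 0.5653 -0.243   0.053 ] gap 22.7mm F [-2.53  0.14  1.58]
lift t68.9 [ 0.5652 -0.2428  0.0894] gap 22.6mm F [-0.22 -0.53 -5.38]
over t69.8 [ 0.585  -0.1244  0.08  ] gap 22.7mm F [-0.12 -0.27 -5.08]
above t70.6 [ 0.5853 -0.1239  0.0617] gap 22.7mm F [-0.3   0.36 -5.13]
down True t70.9 [ 0.5853 -0.1238  0.055 ] gap 22.6mm F [-0.93  0.49  4.37]
open t72.0 [ 0.5844 -0.1234  0.0537] gap 88.0mm F [ 0.07 -0.3   0.33]
```

View pics/k1c.png

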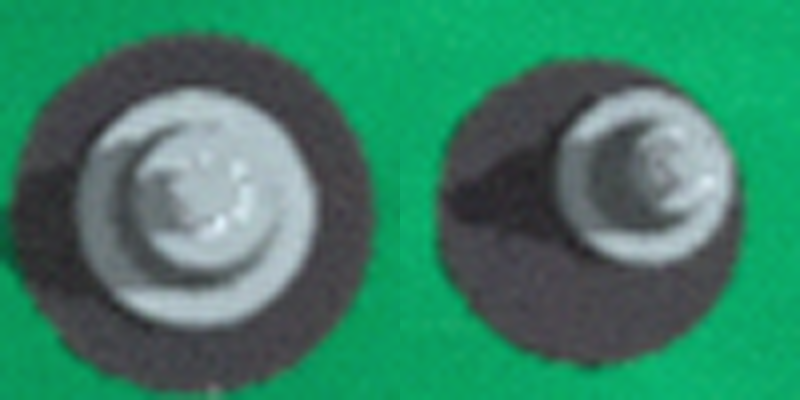

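Run:
```python
from h import *
x,y=.5737,-.3812
movep([x,y,.13],M(AY))
pick(x,y,.054,.04,f2=40)
move_straight([x,y,.075],.1); st('lift')
place(.562,-.3643,.056,.022)
s=sense(); p=s['tcp_pos']; move_straight([p[0],p[1],.15],.25)
movep([.45,.05,.28],M(AX))
snap('top','k2');snap('scene','k2s');st()
a=cv2.imread('pics/k2.png');x=cv2.convertScaleAbs(a,alpha=2.0,beta=10)
def crop(im,u,v,w,h,s): return cv2.resize(im[v:v+h,u:u+w],None,fx=s,fy=s,interpolation=cv2.INTER_CUBIC)
cv2.imwrite('pics/k2c.png',cv2.hconcat([crop(x,350,205,50,50,8),crop(x,435,215,50,50,8)]))
```

```text
gripY t77.3 [ 0.5737 -0.3814  0.0539] gap 17.9mm F [ 0.8  -2.08 -0.31]
gripX t81.6 [ 0.5737 -0.3812  0.054 ] gap 17.2mm F [-0.34  0.81 -0.03]
lift t82.0 [ 0.5737 -0.3812  0.075 ] gap 17.0mm F [ 0.04  0.06 -7.06]
above t82.7 [ 0.5622 -0.3646  0.0624] gap 16.9mm F [ 0.04 -0.19 -5.27]
down True t83.1 [ 0.562  -0.3642  0.0539] gap 16.9mm F [0.41 1.12 4.98]
open t84.2 [ 0.5612 -0.3636  0.0523] gap 88.3mm F [-1.04 -1.27 -0.29]
 t86.7 [0.4503 0.0494 0.2796] gap 87.9mm F [ 0.29  0.37 -0.48]
```

View pics/k2c.png

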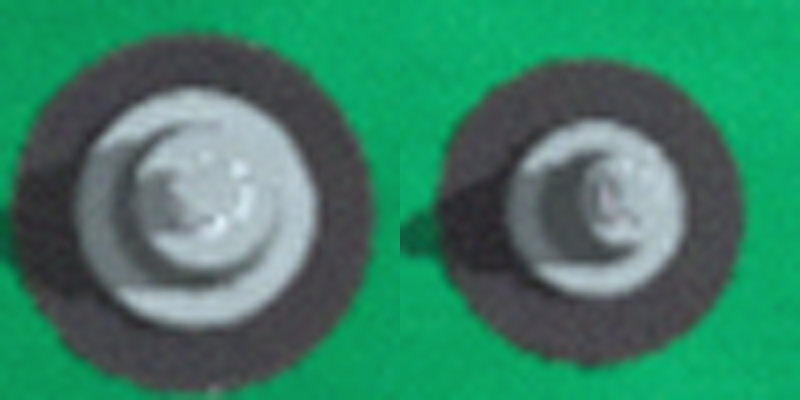

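```bash
cat >> h.py <<'E'
def take(x,y):
    movep([x,y,.175],M(AY)); move_straight([x,y,.139],.15); gripper_close(4); st('gripY'); open_jaws()
    move_straight([x,y,.175],.2); movep([x,y,.175],M(AX)); move_straight([x,y,.139],.15); gripper_close(12); st('gripX')
    move_straight([x,y,.245],.2); return st('lifted')
def nest(x,y,zset):
    """zset: expected settled TCP z; lowers until touch"""
    move_straight([x,y,.245],.3)
    move_straight([x,y,zset+.02],.15); dwell(.1); st('pre')
    dx=np.zeros(2); z=zset+.02
    for i in range(8):
        hit=move_straight([x+dx[0],y+dx[1],zset-.006],.012,guard=1.8); s=st('touch %s'%hit)
        z=s['tcp_pos'][2]
        if not hit or z<zset+.0036: return s
        F=np.array(s['force'][:2]); dx=dx+np.clip(F/4e3,-.0012,.0012)
        move_straight([x+dx[0],y+dx[1],z+.001],.02); dwell(.05); st(' shift %s'%(dx*1e3).round(2))
    return s
E
python3 - <<'E'
from h import *
take(.6268,.0185)
nest(.562,-.3642,.083)
snap('scene','n1s')
b=cv2.imread('pics/n1s.png');cv2.imwrite('pics/n1c.png',cv2.resize(b[230:400,300:480],None,fx=3.4,fy=3.4,interpolation=2))
E
```

```text
gripY t89.5 [0.6268 0.0185 0.139 ] gap 17.7mm F [-0.68 -0.15 -0.12]
gripX t93.8 [0.6268 0.0185 0.139 ] gap 17.3mm F [-0.53  0.08  0.5 ]
lifted t94.5 [0.6264 0.0186 0.2435] gap 17.6mm F [-0.34  0.43 -1.16]
pre t97.2 [ 0.5624 -0.3644  0.1041] gap 17.4mm F [ 0.01 -0.27 -0.16]
touch True t98.7 [ 0.562  -0.3643  0.0822] gap 17.4mm F [ 0.   -1.    2.91]
```

View pics/n1c.png

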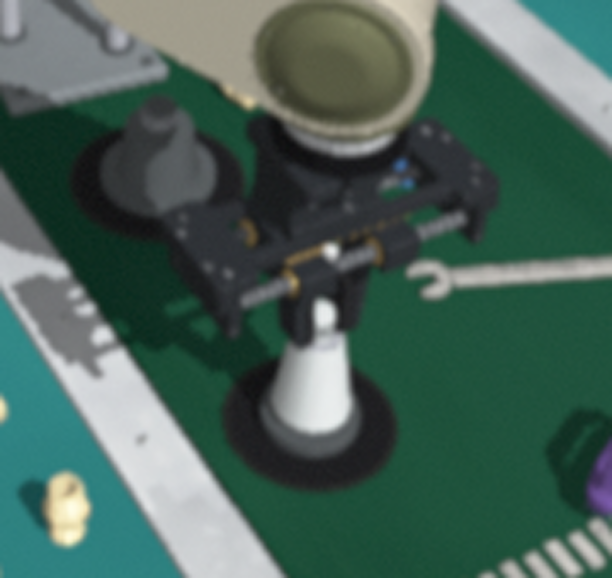

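Run:
```python
from h import *
open_jaws(); st('open'); p=sense()['tcp_pos']; move_straight([p[0],p[1],.2],.25)
take(.5651,.1618)
snap('scene','n2s');snap('top','n2')
b=cv2.imread('pics/n2s.png');A=cv2.resize(b[230:400,300:480],None,fx=3,fy=3,interpolation=2)
b=cv2.imread('pics/n2.png');B=cv2.resize(b[195:265,340:490],None,fx=3,fy=3,interpolation=2);B=cv2.copyMakeBorder(B,0,300,0,0,0)
B=B[:A.shape[0],:250*2-240]if 0 else B
cv2.imwrite('pics/n2c.png',cv2.resize(cv2.convertScaleAbs(cv2.hconcat([A[:510],B[:510]]),alpha=1.6),None,fx=.8,fy=.8))
```

```text
open t99.9 [ 0.5617 -0.364   0.0816] gap 88.2mm F [-0.05  0.26  0.66]
gripY t104.0 [0.5651 0.1617 0.139 ] gap 17.7mm F [ 0.41 -0.15 -0.32]
gripX t108.3 [0.5651 0.1618 0.139 ] gap 17.7mm F [0.76 0.65 0.39]
lifted t109.0 [0.5646 0.1617 0.2436] gap 17.5mm F [ 0.67  0.16 -1.78]
```

View pics/n2c.png

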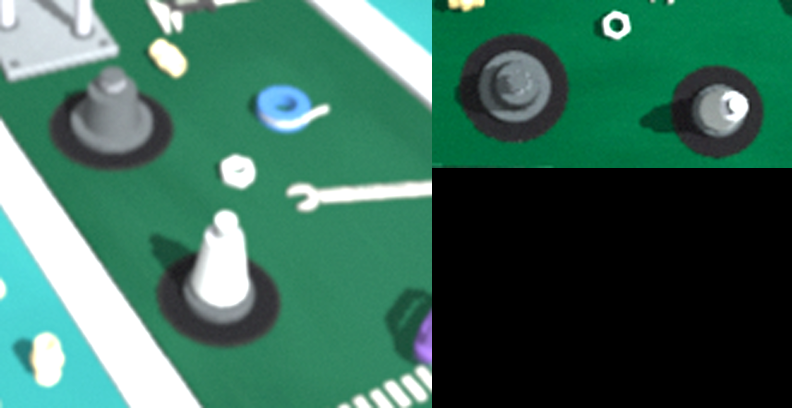

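Run:
```python
from h import *
nest(.562,-.3642,.112)
snap('scene','n3s')
b=cv2.imread('pics/n3s.png');cv2.imwrite('pics/n3c.png',cv2.resize(b[230:400,300:480],None,fx=3.4,fy=3.4,interpolation=2))
```

```text
pre t112.0 [ 0.5624 -0.3645  0.1333] gap 17.4mm F [-0.9  -0.28 -1.21]
touch True t113.5 [ 0.5619 -0.3643  0.1109] gap 17.9mm F [-0.79  0.22  3.48]
```

View pics/n3c.png

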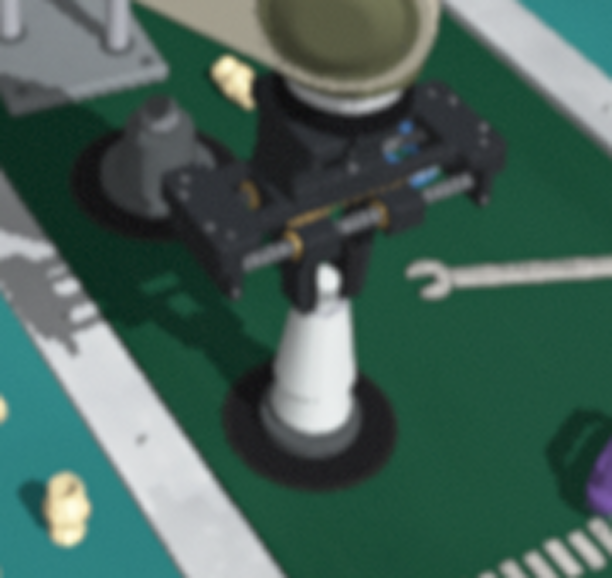

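Second small sleeve is seated at the expected height. Now the large one from the middle post.

Run:
```python
from h import *
open_jaws(); st('open'); p=sense()['tcp_pos']; move_straight([p[0],p[1],.22],.25)
take(.6353,.1083)
snap('scene','n4s');snap('top','n4')
b=cv2.imread('pics/n4s.png');A=cv2.resize(b[230:400,300:480],None,fx=3,fy=3,interpolation=2)
b=cv2.imread('pics/n4.png');B=cv2.resize(b[195:265,340:490],None,fx=3,fy=3,interpolation=2);B=cv2.copyMakeBorder(B,0,300,0,0,0)
cv2.imwrite('pics/n4c.png',cv2.resize(cv2.convertScaleAbs(cv2.hconcat([A[:510],B[:510]]),alpha=1.6),None,fx=.8,fy=.8))
```

```text
open t114.7 [ 0.5616 -0.364   0.1102] gap 87.9mm F [-1.21 -0.27 -0.07]
gripY t118.7 [0.6353 0.1083 0.139 ] gap 23.9mm F [ 0.63  0.52 -0.21]
gripX t122.8 [0.6353 0.1083 0.139 ] gap 23.6mm F [0.8  0.47 1.09]
lifted t123.5 [0.6348 0.1083 0.2435] gap 23.4mm F [-0.1  -0.25 -1.63]
```

View pics/n4c.png

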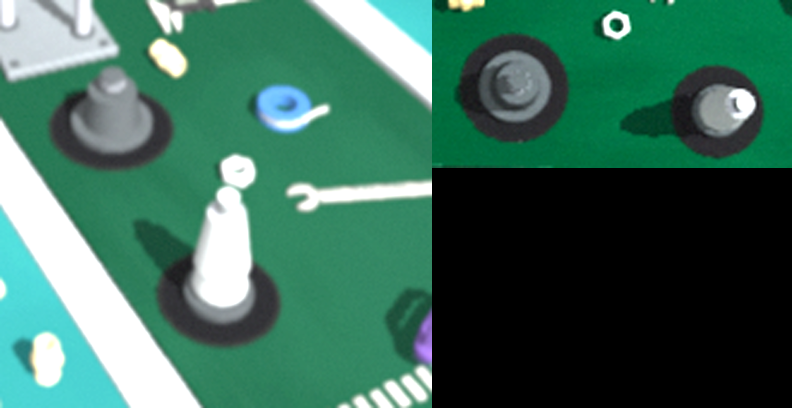

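Run:
```python
from h import *
nest(.585,-.1237,.083)
snap('scene','n5s')
b=cv2.imread('pics/n5s.png');cv2.imwrite('pics/n5c.png',cv2.resize(b[180:350,270:450],None,fx=3.4,fy=3.4,interpolation=2))
```

```text
pre t125.7 [ 0.5854 -0.1238  0.104 ] gap 23.3mm F [ 0.21 -0.01 -0.54]
touch True t127.3 [ 0.5851 -0.1239  0.0824] gap 23.1mm F [ 0.65 -0.67  2.99]
```

View pics/n5c.png

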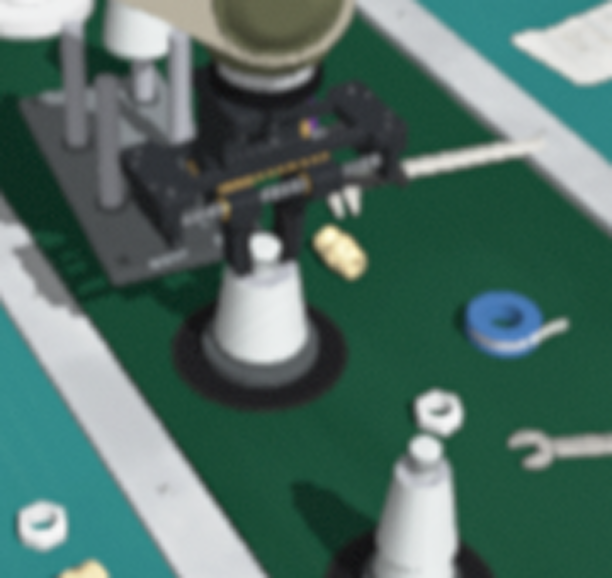

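Run:
```python
from h import *
open_jaws(); st('open'); p=sense()['tcp_pos']; move_straight([p[0],p[1],.22],.25)
take(.6456,.1985)
snap('scene','n6s');snap('top','n6')
b=cv2.imread('pics/n6s.png');A=cv2.resize(b[230:400,300:480],None,fx=3,fy=3,interpolation=2)
b=cv2.imread('pics/n6.png');B=cv2.resize(b[195:265,340:490],None,fx=3,fy=3,interpolation=2);B=cv2.copyMakeBorder(B,0,300,0,0,0)
cv2.imwrite('pics/n6c.png',cv2.resize(cv2.convertScaleAbs(cv2.hconcat([A[:510],B[:510]]),alpha=1.6),None,fx=.8,fy=.8))
```

```text
open t128.4 [ 0.5847 -0.1236  0.0819] gap 88.0mm F [-0.15 -0.12 -0.59]
gripY t132.3 [0.6456 0.1985 0.139 ] gap 24.0mm F [ 1.01 -0.43 -0.23]
gripX t136.4 [0.6456 0.1985 0.139 ] gap 23.2mm F [-0.62  0.65 -0.51]
lifted t137.1 [0.6452 0.1984 0.2434] gap 23.1mm F [ 0.22 -0.77 -1.2 ]
```

View pics/n6c.png

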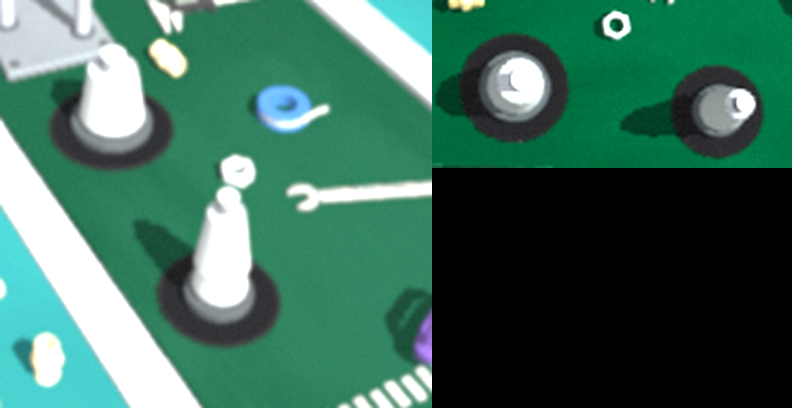

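Both stands are unmoved and the first three sleeves are seated; now I nest the last.

Run:
```python
from h import *
nest(.585,-.1237,.112)
open_jaws(); st('open'); p=sense()['tcp_pos']; move_straight([p[0],p[1],.22],.25)
movep([.4,.15,.3],M(AX)); dwell(.5); st()
snap('scene','zs');snap('top','zt')
b=cv2.imread('pics/zs.png');A=cv2.resize(b[180:380,270:470],None,fx=2.5,fy=2.5,interpolation=2)
cv2.imwrite('pics/zc.png',A)
x=cv2.convertScaleAbs(cv2.imread('pics/zt.png'),alpha=1.6)
cv2.imwrite('pics/ztc.png',cv2.resize(x[180:270,230:490],None,fx=3,fy=3,interpolation=2))
P=cloud('top',np.load('pics/zt.npy'))
for (u0,u1,v0,v1) in((355,400,205,250),(440,485,215,255)):
    q=P[v0:v1,u0:u1].reshape(-1,3);q=q[(q[:,2]<.3)];t=q[q[:,2]>q[:,2].max()-.012];print('knob top',t.mean(0).round(3),len(t))
```

```text
pre t139.4 [ 0.5855 -0.1238  0.1331] gap 23.6mm F [-0.45  0.22 -0.67]
touch True t141.0 [ 0.5852 -0.1238  0.1111] gap 23.7mm F [-0.05 -0.49  3.3 ]
open t142.0 [ 0.5848 -0.1236  0.1106] gap 87.9mm F [ 0.19  0.27 -0.02]
 t144.4 [0.4001 0.1499 0.3   ] gap 88.1mm F [-0.2  -0.46  0.41]
knob top [ 0.587 -0.122  0.128] 56
knob top [ 0.564 -0.361  0.126] 40
```

View pics/zc.png

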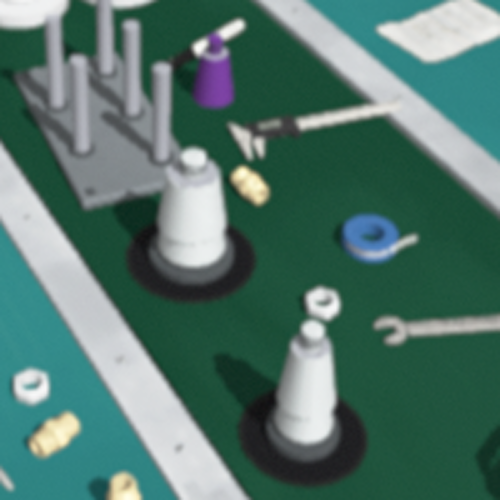

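View pics/ztc.png

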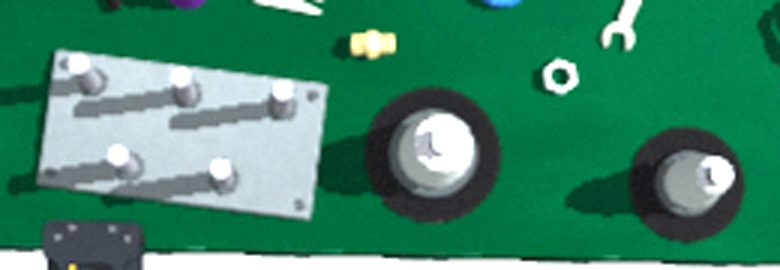

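View pics/zs.png

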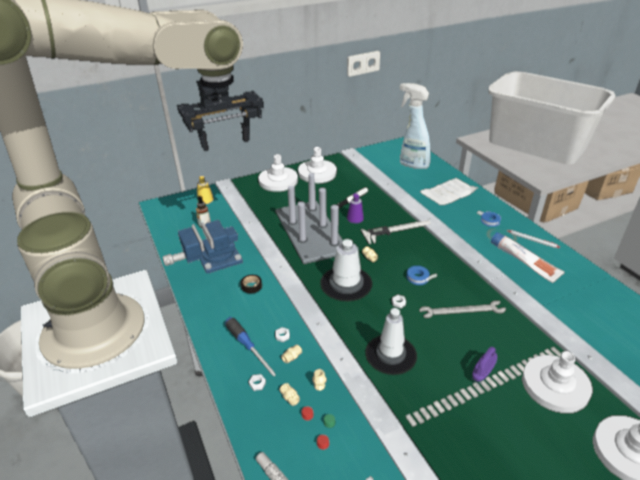

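```bash
python3 -c "
from plant import *
print(finish_job())"
```

```text
the job is handed in; nothing more can be done
None
```

The job is done and was handed in at about 144 s. The stands are swapped and all four sleeves that were on the rack, two large and two small, are nested on the stand of their own size.

**Mishap on the first swap:** I lost the large stand from the grip while carrying it. I think it struck the small stand, because my path went over it. It fell on its side on the bench. I picked it up by its foot rim, turned it upright and set it on its mat.

**Small stand knocked:** After I first placed the small stand, it had moved about 2 cm off centre. I think this was the knock mentioned in the task. I centred it again before taking any sleeve.

**Nesting:** Each sleeve stopped within 1 mm of the expected height, with about 3 N of contact force when it touched.

**Last checks:**
- All five pegs are empty.
- Both stacks stand upright on their own mats, with knob tops at 128 mm (large) and 126 mm (small) against an expected 128 mm.
- The stands were about 1 mm from their mat centres when I last measured, before the sleeves went on, and looked unmoved in the later pictures.
- The nipple and nut are where they were, and the robot was touching nothing.
- None of these last checks failed or disagreed.

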